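# Clamp the fossil slab with a hex key

### The job

Slide the fossil slab along the blue channel of the clamping fixture, without lifting it, until it is fully against the end stop. Then take the green T-handled hex key from its wooden stand, push it fully home in the hex socket of the clamp screw before turning, and turn the screw clockwise as far as its stop so that the jaw grips the slab. Let go with the key left standing fully home in the screw, and leave the other things on the bench where they are.

Things in the scene. Friction and masses are not known exactly. Their poses are not given: they have to be found in the camera images.
- fixture: Fixed fixture: aluminium plate 240 x 200 mm, top at z 12 mm. Origin on the bench under the channel's centre line; x along the channel towards the end stop (away from the robot, yaw within 0.3 rad), y left. Plate x -140 to 100, y -110 to 90 mm. Channel 63 mm wide (y -31.5 to 31.5), open at -x: blue fence on +y (36 mm high, x -80 to 85), on -y a blue guide (36 mm high, x -80 to -10), then the jaw.
- end_stop (a point): Middle of the blue end stop's face, 12 mm above the fixture's plate, at fixture x 75 mm, y 0, axes as the fixture's. The stop is 107 mm wide, its top 38 mm above the bench.
- slab: Loose sandy stone slab, dark spiral fossil on top: 100 mm along x, 60 along y, 22 thick, 0.25 to 0.5 kg. Origin: centre of its underside. It lies on the plate in the channel (3 mm side play), x along the fixture's x, 60 to 90 mm short of the stop; slides when its near end is pushed with a few N. Against the stop its origin is at fixture x 25 mm.
- key: Loose T-handled hex key, 0.26 kg. Origin: centre of its lower tip; z up the shaft, x along the bar. Steel hex shaft 17 mm across flats, 105 mm long (lowest 4 mm stepped down), two flats square to x. Green flat-sided bar 95 mm long (x), 22 wide (y), 22 high, 105 to 127 mm above the tip. It starts upright in the stand, bar within 0.7 rad of world x.
- key_grip (a point): Centre of the key's handle bar, on the shaft's axis 116 mm above the tip.
- stand: Fixed wooden block 72 x 72 x 65 mm with one upright round hole in the middle (22 mm wide, 55 mm deep) holding the key loosely. Origin: centre of its underside. It is left or right of the fixture, a jar on the other side.
- socket (a point): Centre of the hex socket's mouth, 68 mm above the bench, fixture x 25, y -79 mm; z up; turns with the screw. Dark knurled head 37 mm wide, 28 high, on a grey block (top at 40 mm). Socket 18 mm across flats, mouth bevelled over 5 mm, floor 24 mm below the mouth (tip there when home). Two flats are square to x: the key's x must be at this x or 60-degree steps from it, within 5 degrees.
- clamp_screw (a joint): Screw angle, rad: grows clockwise seen from above (tightening). At 0 the socket's axes are parallel to the fixture's; starts at 0 to 0.2, hard stop at 1.25, stays where left. Drives the jaw to +y 6 mm per rad; the jaw meets the slab at about 0.75, then springs (3 N per mm). Takes 0.08 N m, 0.14 near the stop. The key has 7 degrees of play either way. Red pointer at the head's -x side.
- jaw: Black rubber-faced jaw, 56 x 9 x 20 mm, between grey block and channel, fixture x -3 to 53 mm, top 34 mm above the bench. Origin: foot of its face. Open, the face is set back 1.5 mm from the guide.
- jar: Bystander: amber jar with a white cap, 60 mm in diameter, 75 mm high; origin under its centre.
- cup: Bystander: white cup 68 mm in diameter, 85 mm high; origin under its centre.
- tape: Bystander: yellow ring-shaped tape roll 90 mm in diameter, 24 mm high, lying flat; origin under its centre.
- nodule: Bystander: pale stone nodule 72 mm in diameter, 34 mm high; origin under its centre.
- brush: Bystander: brush 160 mm long, lying flat.
Not all that is in view belongs to the job. What is shaped like the slab but orange or red is not meant. Of the things shaped like the key, the bare steel one is meant.

How it is judged:
On the way, in this order (a step that is already met when the one before it is completed fails the run):
1. the slab is fully against the end stop (x of slab in the frame of fixture between 0.0215 and 0.03 m and z of slab in the frame of fixture below 0.016 m), for 0.2 s.
2. the key is fully home in the socket and the screw is not yet turned (z of key in the frame of socket below -0.0205 m and horizontal distance between key and socket below 0.005 m and angle between the z axis of key and the z axis of socket, either way round below 0.12 rad and value of joint clamp_screw below 0.4 rad), for 0.2 s.
3. the screw has been turned clockwise to its stop with the key fully home (z of key in the frame of socket below -0.0205 m and horizontal distance between key and socket below 0.005 m and angle between the z axis of key and the z axis of socket, either way round below 0.12 rad and value of joint clamp_screw above 1 rad), for 0.1 s.
At the end, for the whole second after the job is handed in: The slab lies flat in the channel within 3.5 mm of the end stop and the jaw presses on it with more than 2.5 N; the clamp screw is at 1.0 rad or more (stop at 1.25); the key stands in the socket within 3.5 mm of fully home, upright within 0.12 rad; all is released and at rest (all of step 1 and all of step 3 and contact force between jaw and slab above 2.5 N and linear speed of each of key, slab below 0.02 m/s); the robot touches nothing.
It fails at once if the screw is turned clockwise while the key is not fully home (tip more than 4 mm off the socket's floor) (velocity of joint clamp_screw above 0.3 rad/s and z of key in the frame of socket above -0.02 m).
It fails at once if the slab is lifted more than 12 mm off the fixture's plate (z of slab in the frame of fixture above 0.024 m).
It fails at once if a bystander (jar, cup, tape roll, nodule, brush) is moved more than 30 mm (distance of any of jar, cup, tape, nodule, brush from where it was at the start of the episode above 0.03 m).
It also fails if it takes over 67 s, if anything falls off the work surface, if the arm or the gripper's body presses on something with over 40 N, if the wrist force passes 120 N, or if a joint passes its speed limit or range.

### The arm

A 6-joint arm with a two-finger parallel gripper is mounted at the origin on the work surface. World frame = base frame: x ahead of the robot, y to its left, z up, the work surface at z = 0. Lengths are in m, angles in rad, forces in N, time in s.
With the tool pointing down it reaches from about 0.325 to 0.75 m from the base axis. Payload 7.6 kg.
Tool frame: the origin (TCP) lies at the very end of the fingers, on their centre line; the grasp point (between the pads) lies 19 mm behind it; y points along the fingers, x is the direction in which the jaws open and shut, and the axes are right-handed (so a half turn about y gives the same grasp; the last joint's range is limited). The gripper opens to 85 mm and grips with 20 to 120 N. Pads are 22 mm wide; open, the fingers measure 114 mm over their backs; the gripper's body (76 mm by 85 mm) begins 54 mm behind the grasp point. The pads swing forward as they close: fully open they stand 13 mm farther back than shut.
Start: joints at [1.199, 0.052, 1.401, -0, 1.689, -0.07], TCP at [0.156, 0.501, 0.195] pointing down, gripper open.
Joint ranges: [-2.9, 2.9], [-0.91, 2.17], [0.12, 2.37], [-1.06, 4.2], [0.26, 2.73], [-2.93, 2.93]. Speed limits (rad/s): [2.57, 2.57, 3.01, 3.14, 3.14, 3.14].

### API

Orientations are given as a 3x3 rotation matrix whose columns are the frame's x, y, z axes.
In Python, from workcell import ctrl gives the robot as it stands. The module is installed in compiled form; this text tells all that it offers. Calls block until the motion is done:
- ctrl.movep(position, orientation): joint-space move of the TCP to a pose.
- ctrl.servo_line(position, ori=None, rate=0.15, until_force=None): straight line of the TCP; ori=None keeps the orientation; rate is the mean speed in m/s. With until_force (N) it stops when the force on the tool has changed by that much, and returns True; else False.
- ctrl.set_joints(angles): joint-space move.
- ctrl.ungrasp() and ctrl.close(f_grip=None): open the fingers fully, or close them until they stop; f_grip is the grip in N (None keeps the last).
- ctrl.dwell(seconds).
- ctrl.solve_ik(position, orientation): joint angles nearest the present ones, or None.
- ctrl.state(): the state.
- ctrl.camera(name): name is "scene" or "side" or "wrist"; returns (picture, depth): 384x512x3 uint8, red, green, blue; 384x512 float32, m along the optical axis (not along the pixel's ray), 0 where there is no reading.
- ctrl.calibration(name): a dict with "fx", "fy", "cx", "cy" (pixels), "rvec" (rotation vector, rad) and "tvec" (3), from world to camera coordinates, as OpenCV has them; the wrist camera has in their place "mount" (4x4, takes a point from camera to tool coordinates, whose origin is the TCP and whose axes are the tool frame's). Camera axes: x right, y down, z forward; pixel columns grow to the right and rows downward; lengths in m; the calibration is good to about 2 mm. A picture is of the moment at which its call begins: read the wrist's pose just before it. calibration takes no time and is no camera call.
A pose or a line that the arm cannot do raises ctrl.MotionError and nothing moves.
- ctrl.job_done(): hands the job in, once; it reports no verdict.
Trained networks look in the newest picture that a camera, given by its name, has taken for a name from the list of things; names that differ only in an ending like _2 or _b are one class to them, and where a whole thing is asked for, a point or a joint stands for the part that bears it (a point fixed in the world has none). Each returns a list of dicts, best first, with "conf" (0 to 1); they miss things now and then, are a little off and sometimes report something else, mostly with a low value. They report only what shows in the picture. A call takes as long as a camera call. They do not tell look-alikes from the thing itself.
- ctrl.look_for(camera, label): "at" ([column, row] in pixels, amid what is visible of it).
- ctrl.tip_of(camera, label): "at" ([column, row] in pixels: a listed point, or the origin of a listed thing).
The state is a dict: "time_s": time; "joint_positions": joint angles; "qvel": joint speeds; "effort": joint torques, N m; "position": TCP position; "ee_rot": TCP orientation; "ft_force": force on the tool from outside, world axes, zero at the start; "wrist_torque": the same for the moment, N m; "finger_gap": finger opening in m.
Only numpy, scipy, OpenCV 4.12 (cv2) and the standard library are available. Lean on these libraries where they do the work, as an engineer would, in place of code of your own. Each camera call takes 0.05 s, during which the arm holds its last target.

## Working session

There is one attempt and no reset: what is moved stays moved. The work goes in short steps, each a Python script; the robot and the scene stay as the last script left them, time stands still between calls to the robot, and variables do not carry over. Pictures are saved under pics/ and viewed, and the job is handed in when it is done.

```bash
mkdir -p pics
cat > h.py <<'E'
from workcell import ctrl
import numpy as np, cv2
def snap(n,f):
    s=ctrl.state(); im,d=ctrl.camera(n); cv2.imwrite('pics/'+f+'.png',im[:,:,::-1]); np.savez('pics/'+f+'.npz',d=d,p=s['position'],R=s['ee_rot'],im=im); return im,d,s
def c2w(n,s=None):
    c=ctrl.calibration(n)
    K=(c['fx'],c['fy'],c['cx'],c['cy'])
    if 'mount' in c:
        T=np.eye(4);T[:3,:3]=np.array(s['ee_rot']);T[:3,3]=s['position'];return K,T@np.array(c['mount'])
    R=cv2.Rodrigues(np.array(c['rvec'],float))[0];T=np.eye(4);T[:3,:3]=R;T[:3,3]=np.array(c['tvec']).ravel();return K,np.linalg.inv(T)
def pw(K,T,u,v,z):
    return (T@np.array([(u-K[2])/K[0]*z,(v-K[3])/K[1]*z,z,1]))[:3]
def atz(K,T,u,v,h):
    d=T[:3,:3]@np.array([(u-K[2])/K[0],(v-K[3])/K[1],1]);o=T[:3,3];return o+d*(h-o[2])/d[2]
def cloud(K,T,d):
    v,u=np.mgrid[:d.shape[0],:d.shape[1]]
    P=np.stack([(u-K[2])/K[0]*d,(v-K[3])/K[1]*d,d],-1)
    return P@T[:3,:3].T+T[:3,3]
E
python3 - <<'E'
from h import *
for n in ['scene','side','wrist']:
    im,d,s=snap(n,n+'0'); K,T=c2w(n,s); print(n,K,T.round(3).tolist())
    if n=='wrist': continue
    for l in ['slab','key','key_grip','stand','socket','end_stop','fixture','jar','cup','tape','nodule','brush']:
        for r in ctrl.tip_of(n,l)[:2]:
            u,v=r['at'];z=d[int(np.clip(v,0,383)),int(np.clip(u,0,511))];print(l,round(r['conf'],2),np.round(r['at'],1),pw(K,T,u,v,z).round(3))
print(s)
E
```

```text
scene (434.371224655753, 434.371224655753, 245.70209717562668, 194.45775243448804) [[-0.831, 0.348, -0.434, 1.247], [0.556, 0.512, -0.655, 1.023], [-0.006, -0.786, -0.619, 1.079], [0.0, 0.0, 0.0, 1.0]]
slab 0.75 [198.1 204.9] [ 0.688 -0.153  0.014]
slab 0.73 [311.4 213.2] [0.365 0.134 0.02 ]
key 0.81 [336.6 289.9] [0.532 0.449 0.013]
key 0.78 [311.9 264.8] [0.553 0.352 0.051]
key_grip 0.81 [313.5 241.8] [0.543 0.336 0.134]
key_grip 0.66 [344.3 266.6] [0.528 0.458 0.124]
stand 0.76 [310.9 265.6] [0.555 0.35  0.047]
socket 0.44 [225.8 207.5] [ 0.637 -0.031  0.062]
end_stop 0.66 [226.3 235.2] [0.697 0.068 0.033]
end_stop 0.59 [311.6 240. ] [0.545 0.329 0.137]
fixture 0.67 [245.4 231. ] [0.631 0.088 0.034]
jar 0.68 [216.3 170.4] [ 0.515 -0.307  0.019]
jar 0.22 [224.8 206.4] [ 0.637 -0.038  0.062]
cup 0.95 [168.6 192.7] [ 0.745 -0.297  0.006]
cup 0.52 [222.3 209.3] [ 0.653 -0.029  0.063]
tape 0.55 [265.6 297.5] [ 0.724  0.34  -0.003]
tape 0.29 [196.  249.1] [0.815 0.065 0.029]
nodule 0.76 [197.  250.4] [0.811 0.063 0.02 ]
brush 0.43 [229.8 146.3] [ 0.366 -0.437  0.019]
side (469.655969647
[... 1301 characters left out ...]
0, -2.01589034e-06,
        1.68860974e+00, -7.03161523e-02]), 'qvel': array([ 0.00035003,  0.00046356,  0.00058209, -0.00132485,  0.00168468,
        0.00073989]), 'effort': array([ 2.83878089e-04, -3.81556678e+01, -3.60293126e+01, -1.09362991e-04,
        4.60966858e-04,  4.20641975e-07]), 'position': array([0.15604043, 0.50130476, 0.19464327]), 'ee_rot': array([[ 2.97225361e-01,  4.61432431e-05, -9.54807354e-01],
       [ 9.54807347e-01,  1.12724138e-04,  2.97225364e-01],
       [ 1.21344778e-04, -9.99999993e-01, -1.05534350e-05]]), 'ft_force': array([ 0.24531992,  0.74128629, -0.62325604]), 'wrist_torque': array([ 0.01225239,  0.01818301, -0.02661712]), 'finger_gap': 0.08563638328906259}
```

```bash
cd pics; python3 -c "
import cv2
for n in ['scene0','side0']:
    i=cv2.imread(n+'.png');cv2.imwrite(n+'b.png',cv2.resize(i,(800,600),interpolation=cv2.INTER_CUBIC))"
```

```text
(no output)
```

View pics/scene0b.png

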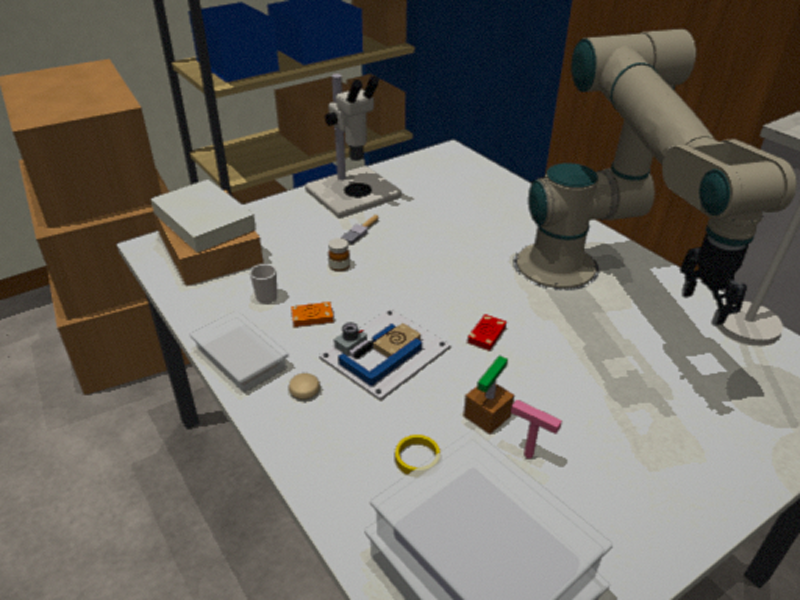

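View pics/side0b.png

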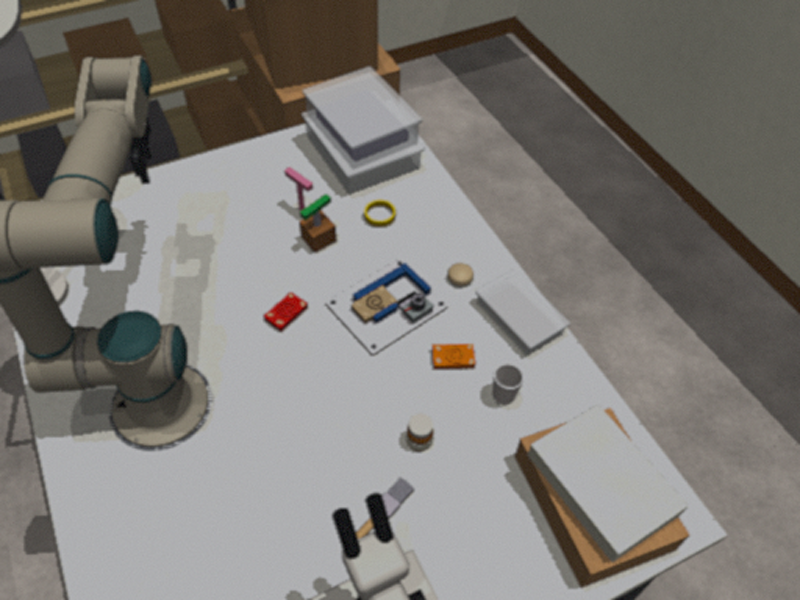

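```bash
python3 - <<'E'
from h import *
def down(a): # tool x axis at yaw a
    return np.array([[np.cos(a),0,-np.sin(a)],[np.sin(a),0,np.cos(a)],[0,-1,0]])
R=down(np.pi/2)
for nm,p in [('wkey',[0.46,0.25,0.22]),('wfix',[0.57,0.02,0.20])]:
    ctrl.movep(p,R); ctrl.dwell(0.15)
    im,d,s=snap('wrist',nm); K,T=c2w('wrist',s)
    print(nm,s['time_s'],s['position'].round(4))
    for l in ['slab','key_grip','key','stand','socket','end_stop','fixture','jaw']:
        for r in ctrl.tip_of('wrist',l)[:2]:
            u,v=r['at'];z=d[int(np.clip(v,0,383)),int(np.clip(u,0,511))];print(l,round(r['conf'],2),np.round(r['at'],1),pw(K,T,u,v,z).round(4))
E
cd pics; python3 -c "
import cv2
for n in ['wkey','wfix']:
    i=cv2.imread(n+'.png');cv2.imwrite(n+'b.png',cv2.resize(i,(800,600),interpolation=cv2.INTER_CUBIC))"
```

```text
wkey 2.9667 [0.4595 0.2508 0.22  ]
slab 0.97 [119.7 220.7] [0.5442 0.0519 0.0365]
slab 0.76 [  8.4 278.5] [ 0.6539 -0.1538  0.0223]
key_grip 0.83 [425.2 232.7] [0.3831 0.251  0.3995]
key_grip 0.56 [316.6 234.2] [0.5149 0.317  0.1372]
key 0.85 [299.7 201.8] [0.4807 0.2983 0.1293]
key 0.66 [381.8 198. ] [0.5164 0.4431 0.0128]
stand 0.87 [298.5 196.5] [0.4961 0.3073 0.0663]
socket 0.96 [ 70.5 293. ] [0.4471 0.1849 0.3187]
fixture 0.79 [134.8 245.7] [0.5865 0.0675 0.0343]
jaw 0.5 [120.4 267.8] [0.6394 0.0276 0.013 ]
jaw 0.19 [316.7 234.4] [0.5151 0.3171 0.1372]
wfix 4.5667 [0.5699 0.0215 0.2004]
slab 0.84 [125.2 225.7] [ 0.6604 -0.1676  0.0221]
slab 0.77 [263.9 154.1] [0.5525 0.0325 0.037 ]
key_grip 0.48 [284.  239.3] [0.6811 0.0641 0.0234]
stand 0.8 [472.5 127.4] [0.5177 0.2841 0.0466]
socket 0.96 [222.8 228.2] [ 0.6536 -0.0228  0.0438]
end_stop 0.62 [284.3 241.2] [0.6807 0.0639 0.0299]
fixture 0.86 [271.1 184.6] [0.5941 0.0428 0.034 ]
fixture 0.28 [263.1 299.2] [0.7818 0.0342 0.0299]
jaw 0.78 [256.5 212. ] [0.6366 0.0234 0.0265]
```

View pics/wkeyb.png

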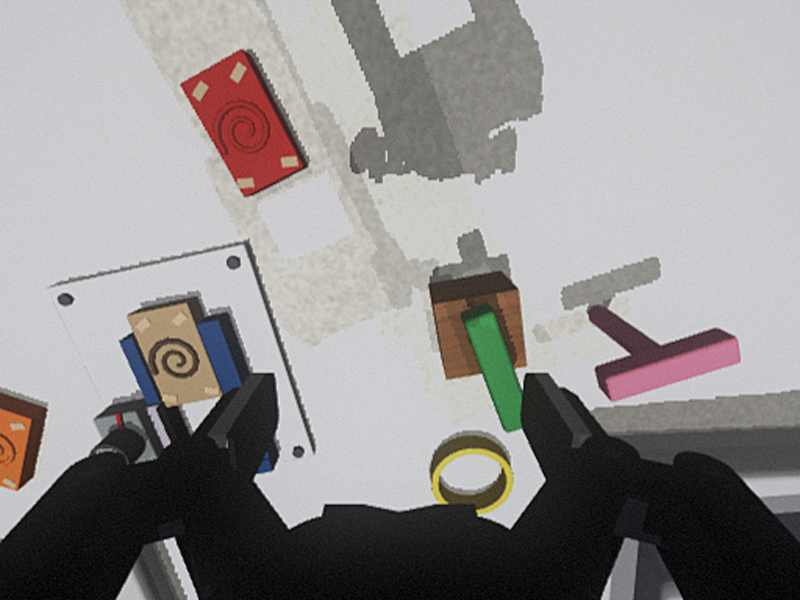

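View pics/wfixb.png

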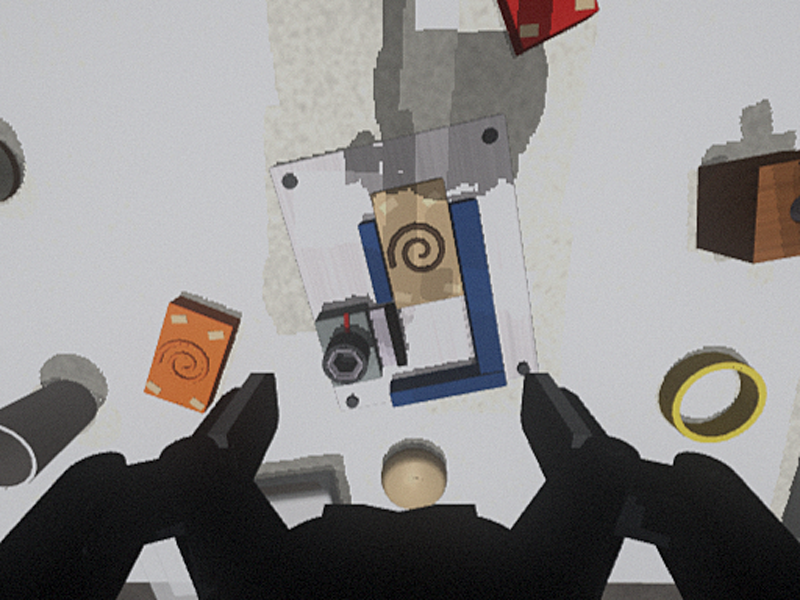

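```bash
cat > fit.py <<'E'
from h import *
from scipy.optimize import minimize
def load(f):
    z=np.load('pics/'+f+'.npz'); s=dict(position=z['p'],ee_rot=z['R']); K,T=c2w('wrist',s); return z['im'],z['d'],K,T
im,d,K,T=load('wfix'); P=cloud(K,T,d)
hsv=cv2.cvtColor(im,cv2.COLOR_RGB2HSV)
blue=(hsv[...,0]>100)&(hsv[...,0]<130)&(hsv[...,1]>120)
blue[300:]=0
z=P[...,2]; print(np.histogram(z[blue],bins=np.arange(0,.06,.004)))
top=blue&(z>0.031)
m=top.astype(np.uint8)
Ti=np.linalg.inv(T)
S=4
def proj(pts):
    q=np.c_[pts,np.ones(len(pts))]@Ti.T
    return np.c_[K[0]*q[:,0]/q[:,2]+K[2],K[1]*q[:,1]/q[:,2]+K[3]]
def f2w(p,pts):
    c,s_=np.cos(p[2]),np.sin(p[2]); pts=np.asarray(pts,float)
    o=pts.copy(); o[:,0]=p[0]+c*pts[:,0]-s_*pts[:,1]; o[:,1]=p[1]+s_*pts[:,0]+c*pts[:,1]; return o
def rect(x0,x1,y0,y1,h): return [[x0,y0,h],[x1,y0,h],[x1,y1,h],[x0,y1,h]]
def render(p):
    g=np.zeros((384*S,512*S),np.uint8)
    for r in [rect(-.08,.085,.0315,.0315+p[3],.036),rect(-.08,-.01,-.0315-p[4],-.0315,.036),rect(.075,.075+p[5],-.0535,.0535,.038)]:
        q=proj(f2w(p,r)); cv2.fillPoly(g,[np.round((q+.5)*S*16).astype(int)],255,shift=4)
    return cv2.resize(g,(512,384),interpolation=cv2.INTER_AREA)/255.
def cost(p): 
    return np.abs(render(p)-m).sum()+1e4*sum(max(0,.006-a) for a in p[3:])
if __name__=='__main__':
    best=None
    for yaw in [.1,.17,.25]:
      p0=np.array([.605,.045,yaw,.02,.02,.015])
      sim=np.vstack([p0]+[p0+np.eye(6)[i]*[.01,.01,.05,.005,.005,.005][i] for i in range(6)])
      for _ in range(3):
        r=minimize(cost,p0,method='Nelder-Mead',options=dict(initial_simplex=sim,maxiter=600)); p0=r.x
        sim=np.vstack([p0]+[p0+np.eye(6)[i]*[.005,.005,.02,.004,.004,.004][i] for i in range(6)])
      print(r.fun,m.sum(),r.x.round(4))
      if best is None or r.fun<best.fun: best=r
    p=best.x; np.save('fix.npy',p)
    o=cv2.resize(im[:,:,::-1],(1024,768),interpolation=cv2.INTER_CUBIC)
    def dr(pts,c): cv2.polylines(o,[np.round(proj(f2w(p,pts))*2+1).astype(int)],True,c,1)
    dr(rect(-.14,.1,-.11,.09,.012),(0,0,255)); dr(rect(-.08,.085,.0315,.0315+p[3],.036),(0,255,0)); dr(rect(-.08,-.01,-.0315-p[4],-.0315,.036),(0,255,0)); dr(rect(.075,.075+p[5],-.0535,.0535,.038),(0,255,0))
    a=np.linspace(0,2*np.pi,40); dr(np.c_[.025+.0185*np.cos(a),-.079+.0185*np.sin(a),a*0+.068],(0,255,255))
    a=np.pi/6+np.arange(6)*np.pi/3; dr(np.c_[.025+.0104*np.cos(a),-.079+.0104*np.sin(a),a*0+.063],(255,255,0))
    cv2.imwrite('pics/fitov.png',o[150:560,300:760])
    # slab
    sl=(hsv[...,0]>8)&(hsv[...,0]<28)&(hsv[...,1]>50)&(abs(P[...,2]-.034)<.006)
    n,l,st,ce=cv2.connectedComponentsWithStats(sl.astype(np.uint8))
    for i in range(1,n):
        if st[i,4]>300:
            q=P[l==i]; print('comp',st[i],q.mean(0).round(4),cv2.minAreaRect(q[:,:2].astype(np.float32)*1000))
            c,s_=np.cos(p[2]),np.sin(p[2]); e=(q[:,:2]-p[:2])@np.array([[c,-s_],[s_,c]]); print(np.percentile(e,[1,99],axis=0).round(4))
E
python3 fit.py
```

```text
(array([   0,    0,    0,    0,    2,    1,    0,    0, 1258, 1491,    0,
          0,    0,    0]), array([0.   , 0.004, 0.008, 0.012, 0.016, 0.02 , 0.024, 0.028, 0.032,
       0.036, 0.04 , 0.044, 0.048, 0.052, 0.056]))
259.4470588235294 2757 [0.6085 0.0489 0.2175 0.0204 0.0132 0.013 ]
259.4470588235294 2757 [0.6085 0.0489 0.2177 0.0204 0.0132 0.013 ]
260.55686274509804 2757 [0.6082 0.0489 0.2165 0.0202 0.0133 0.0134]
comp [ 237  114   60   83 3391] [0.555  0.0373 0.0343] ((556.8955688476562, 37.42971420288086), (99.63555145263672, 59.49828338623047), 12.384536743164062)
[[-0.1017 -0.029 ]
 [-0.0044  0.029 ]]
comp [248 296  35  29 723] [0.8023 0.0374 0.0316] ((803.9588012695312, 37.70610046386719), (53.87110900878906, 53.60710144042969), 15.284076690673828)
[[ 0.1639 -0.0784]
 [ 0.2138 -0.0284]]
```

View pics/fitov.png

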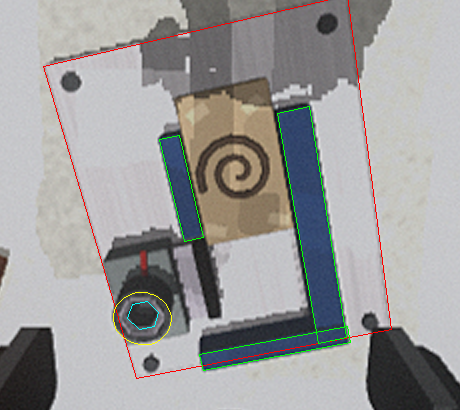

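```bash
cat >> h.py <<'E'
def down(a):
    return np.array([[np.cos(a),0,-np.sin(a)],[np.sin(a),0,np.cos(a)],[0,-1,0]])
try: FX=np.load('fix.npy')[:3]
except Exception: pass
def fw(x,y,z):
    c,s=np.cos(FX[2]),np.sin(FX[2]); return np.array([FX[0]+c*x-s*y,FX[1]+s*x+c*y,z])
E
python3 - <<'E'
from h import *
# key bar from wkey
z=np.load('pics/wkey.npz'); K,T=c2w('wrist',dict(position=z['p'],ee_rot=z['R'])); P=cloud(K,T,z['d']); hsv=cv2.cvtColor(z['im'],cv2.COLOR_RGB2HSV)
g=(hsv[...,0]>45)&(hsv[...,0]<80)&(hsv[...,1]>100); q=P[g]; print(np.histogram(q[:,2],bins=np.arange(.09,.16,.005)))
q=q[(q[:,2]>.132)&(q[:,2]<.145)]
print(len(q),np.median(q[:,2]),cv2.minAreaRect(q[:,:2].astype(np.float32)*1000))
R=down(FX[2]+np.pi/2)
ctrl.movep(fw(-.145,0,.10),R); ctrl.close(20)
print(ctrl.servo_line(fw(-.145,0,.018),rate=.12,until_force=10), ctrl.state()['position'],ctrl.state()['time_s'])
ctrl.dwell(.1)
print(ctrl.servo_line(fw(-.055,0,.018),rate=.08,until_force=20),ctrl.state()['position'],ctrl.state()['ft_force'])
print(ctrl.servo_line(fw(-.015,0,.018),rate=.04,until_force=12))
s=ctrl.state();c,sn=np.cos(FX[2]),np.sin(FX[2]);print((np.array([[c,sn],[-sn,c]])@(s['position'][:2]-FX[:2])),s['ft_force'],s['time_s'])
E
```

```text
(array([   0,    0,    0,    0,    0,    0,    2,    0,   39, 1347,    0,
          0,    0,    0]), array([0.09 , 0.095, 0.1  , 0.105, 0.11 , 0.115, 0.12 , 0.125, 0.13 ,
       0.135, 0.14 , 0.145, 0.15 , 0.155, 0.16 ]))
1386 0.1367394255394252 ((521.4281616210938, 320.62518310546875), (93.159423828125, 21.125471115112305), 21.995899200439453)
False [0.4674581  0.01756851 0.01877045] 7.2417
False [0.5544573  0.03693254 0.01794361] [-0.32355996  0.53469683 -0.29778278]
False
[-1.51821810e-02 -2.42064708e-05] [ 0.30076671 -0.11478745 -0.00428438] 9.7667
```

Run:
```python
from h import *
for n in ['scene','side','wrist']:
    im,d,s=snap(n,n+'1')
a=cv2.imread('pics/scene1.png')[180:270,190:290];b=cv2.imread('pics/side1.png')[150:240,200:300]
cv2.imwrite('pics/c1.png',np.hstack([cv2.resize(a,(400,360)),cv2.resize(b,(400,360))]))
```

```text
(no output)
```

View pics/c1.png

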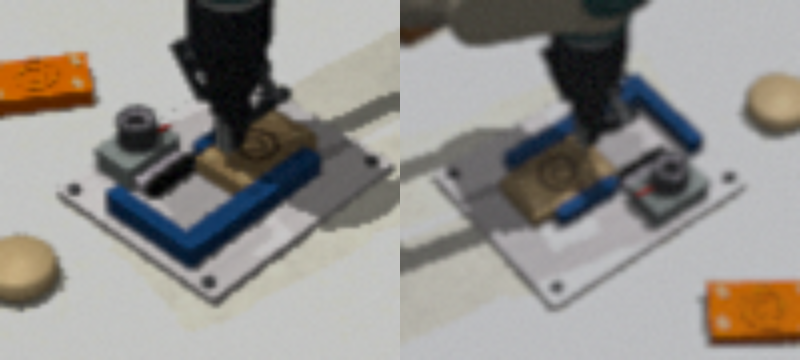

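View pics/wrist1.png

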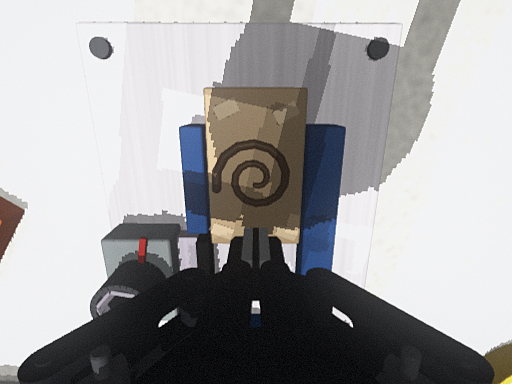

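Run:
```python
from h import *
s=ctrl.state(); print(s['position'],s['finger_gap'],s['ft_force'],s['effort'])
z=np.load('pics/wrist1.npz'); K,T=c2w('wrist',dict(position=z['p'],ee_rot=z['R'])); P=cloud(K,T,z['d'])
c,sn=np.cos(FX[2]),np.sin(FX[2]);F=P.copy();F[...,:2]=(P[...,:2]-FX[:2])@np.array([[c,-sn],[sn,c]])
for u in [230,243,256,270]:
  for v in range(222,300,8): print(u,v,F[v,u].round(4))
hsv=cv2.cvtColor(z['im'],cv2.COLOR_RGB2HSV)
sl=(hsv[...,0]>8)&(hsv[...,0]<28)&(hsv[...,1]>50)&(abs(P[...,2]-.034)<.006)
e=F[sl];print(np.percentile(e,[1,99],axis=0).round(4),len(e))
```

```text
[0.59371361 0.04560124 0.01807053] -0.00029054344383370204 [0.32688258 1.06674851 0.05012544] [ 5.27405238e-03 -4.79379058e+01 -3.32367718e+01 -1.67049666e-04
  5.93325567e-04 -7.86428109e-05]
230 222 [-0.0183 -0.0166  0.0341]
230 230 [-0.0123 -0.0168  0.0337]
230 238 [-0.0071 -0.0168  0.0351]
230 246 [-0.0226 -0.0129  0.0737]
230 254 [-0.0224 -0.0122  0.0813]
230 262 [-0.0272 -0.0107  0.0959]
230 270 [-0.0273 -0.0102  0.1021]
230 278 [-0.0277 -0.0096  0.108 ]
230 286 [-0.0282 -0.0091  0.1134]
230 294 [-0.0322 -0.0081  0.123 ]
243 222 [-0.0183 -0.008   0.0342]
243 230 [-0.0125 -0.008   0.0342]
243 238 [-0.0261 -0.0062  0.0717]
243 246 [-0.0263 -0.0058  0.0805]
243 254 [-0.0261 -0.0055  0.0875]
243 262 [-0.0276 -0.0051  0.0966]
243 270 [-0.0273 -0.0048  0.1021]
243 278 [-0.0279 -0.0046  0.1082]
243 286 [-0.0272 -0.0044  0.1121]
243 294 [-0.0318 -0.0039  0.1225]
256 222 [-0.0187  0.0006  0.035 ]
256 230 [-0.0266  0.0006  0.0632]
256 238 [-0.0265  0.0005  0.0724]
256 246 [-0.0258  0.0005  0.0795]
256 254 [-0.0262  0.0005  0.0877]
256 262 [-0.0248  0.0005  0.0922]
256 270 [-0.0204  0.0005  0.0918]
256 278 [-0.0157  0.0005  0.0912]
256 286 [-0.0125  0.0005  0.0926]
256 294 [-0.0078  0.0005  0.0923]
270 222 [-0.0182  0.0099  0.0339]
270 230 [-0.0128  0.0099  0.0347]
270 238 [-0.0225  0.0082  0.0648]
270 246 [-0.0222  0.0078  0.073 ]
270 254 [-0.022   0.0074  0.0807]
270 262 [-0.0284  0.0064  0.0978]
270 270 [-0.0281  0.0062  0.1033]
270 278 [-0.0274  0.006   0.1075]
270 286 [-0.0269  0.0058  0.1117]
270 294 [-0.0316  0.0051  0.1222]
[[-0.1008 -0.0291  0.0327]
 [-0.0059  0.029   0.0378]] 14003
```

```bash
python3 - <<'E'
from h import *
for f in ['wfix','wrist1']:
    z=np.load(f'pics/{f}.npz'); K,T=c2w('wrist',dict(position=z['p'],ee_rot=z['R'])); P=cloud(K,T,z['d'])
    Q=(P-z['p'])@z['R']
    dark=(z['im'].max(-1)<70)&(z['d']>0)&(Q[...,1]<.03)&(Q[...,1]>-.15)&(abs(Q[...,0])<.07)
    q=Q[dark]; 
    if f=='wfix': q=q[q[:,1]<-0.0]
    i=np.argsort(-q[:,1])[:12]; print(f,q[i].round(4))
for n in ['scene','side']:
    z=np.load(f'pics/{n}1.npz'); K,T=c2w(n); P=cloud(K,T,z['d'])
    c,sn=np.cos(FX[2]),np.sin(FX[2]);F=P.copy();F[...,:2]=(P[...,:2]-FX[:2])@np.array([[c,-sn],[sn,c]])
    m=(z['im'].max(-1)<60)&(abs(F[...,1])<.03)&(F[...,0]>-.06)&(F[...,0]<.03)&(F[...,2]>.0)&(F[...,2]<.12)
    q=F[m]; i=np.argsort(q[:,2])[:10]; print(n,q[i].round(4))
s=ctrl.state(); print(s['time_s'])
E
python3 -c "
import cv2
a=cv2.imread('pics/scene1.png')[190:250,215:275];cv2.imwrite('pics/c2.png',cv2.resize(a,(600,600),interpolation=cv2.INTER_NEAREST))"
```

```text
wfix [[ 0.0431 -0.05    0.0061]
 [ 0.0431 -0.0503 -0.0073]
 [ 0.043  -0.0503  0.0057]
 [ 0.043  -0.0503 -0.001 ]
 [ 0.0435 -0.0504  0.0003]
 [ 0.0431 -0.0505  0.004 ]
 [ 0.043  -0.0507 -0.0014]
 [ 0.0432 -0.0507 -0.0039]
 [ 0.0429 -0.0508 -0.0002]
 [ 0.0432 -0.0508  0.0077]
 [ 0.0428 -0.0508  0.0005]
 [-0.0427 -0.0509 -0.0001]]
wrist1 [[-0.0325  0.0074 -0.0393]
 [ 0.0695  0.0061  0.1102]
 [ 0.0697  0.0059  0.1079]
 [ 0.0693  0.0058  0.1112]
 [ 0.0695  0.0056  0.1084]
 [ 0.0691  0.0052  0.1106]
 [ 0.0696  0.0046  0.1094]
 [ 0.0008  0.0046 -0.09  ]
 [ 0.0033  0.0045 -0.0899]
 [ 0.0697  0.0045  0.1088]
 [ 0.0693  0.0045  0.1121]
 [ 0.0317  0.0044 -0.033 ]]
scene [[ 0.0133 -0.0298  0.0215]
 [-0.0405  0.0143  0.0282]
 [-0.0495  0.0159  0.0282]
 [-0.0581  0.003   0.0295]
 [-0.0325  0.0167  0.0299]
 [-0.0552  0.0254  0.0303]
 [-0.0575  0.0283  0.0306]
 [-0.0274 -0.0033  0.0307]
 [-0.0298 -0.0007  0.0308]
 [-0.0417  0.0279  0.0308]]
side [[-0.0426  0.03    0.0288]
 [-0.0335  0.0224  0.0294]
 [-0.0371  0.0176  0.0307]
 [-0.0467  0.0245  0.0311]
 [-0.0407  0.0195  0.0315]
 [-0.0432 -0.0287  0.0317]
 [-0.0314  0.0121  0.0318]
 [-0.0533  0.0224  0.032 ]
 [-0.0471  0.0175  0.0321]
 [-0.0479  0.0294  0.0335]]
9.9167
```

View pics/c2.png

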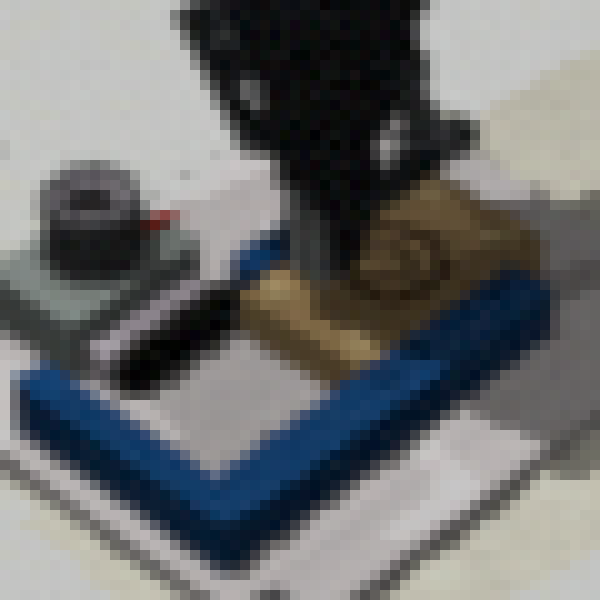

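Run:
```python
from h import *
c,sn=np.cos(FX[2]),np.sin(FX[2])
for n in ['scene','side']:
    z=np.load(f'pics/{n}1.npz'); K,T=c2w(n); P=cloud(K,T,z['d'])
    F=P.copy();F[...,:2]=(P[...,:2]-FX[:2])@np.array([[c,-sn],[sn,c]])
    if n=='scene':
      for v in range(208,224): print(v,[(F[v,u]*1000).astype(int).tolist() for u in (246,248,250)],z['im'][v,248])
    else:
      m=(F[...,2]>.037)&(F[...,2]<.1)&(abs(F[...,1])<.03)&(F[...,0]>-.05)&(F[...,0]<.02)
      q=F[m]; i=np.argsort(q[:,2])[:25]; print((q[i]*1000).astype(int).tolist())
print(ctrl.calibration('wrist')['mount'])
```

```text
208 [[-4, 3, 100], [0, 17, 111], [-5, 21, 110]] [15 17 21]
209 [[-3, 5, 97], [-2, 15, 104], [1, 28, 114]] [ 9 15 16]
210 [[2, 10, 99], [-7, 10, 93], [2, 29, 111]] [ 9  3 10]
211 [[-1, 7, 91], [-6, 11, 90], [0, 27, 104]] [10  8 14]
212 [[-4, 4, 82], [-5, 13, 87], [-15, 12, 81]] [20 17 18]
213 [[-6, 1, 75], [-3, 14, 84], [-15, 13, 76]] [16 17 17]
214 [[-2, 5, 76], [-7, 11, 76], [-15, 12, 71]] [16 18 19]
215 [[-2, 5, 70], [-7, 11, 71], [-14, 13, 67]] [21 22 22]
216 [[-3, 4, 65], [-6, 11, 66], [-39, -9, 33]] [25 24 25]
217 [[0, 8, 65], [-4, 13, 65], [-37, -7, 31]] [37 36 31]
218 [[-20, -11, 35], [-25, -6, 34], [-30, -1, 34]] [62 51 38]
219 [[-18, -9, 33], [-21, -2, 35], [-29, 0, 30]] [61 49 31]
220 [[-12, -4, 34], [-20, -1, 31], [-24, 4, 32]] [60 46 31]
221 [[-9, -1, 34], [-14, 3, 33], [-19, 8, 33]] [61 50 37]
222 [[-1, 6, 38], [-9, 8, 34], [-15, 12, 33]] [86 72 46]
223 [[-1, 5, 33], [-4, 13, 36], [-12, 15, 32]] [125 103  69]
[[-21, -25, 37], [-43, -3, 37], [-34, 15, 37], [-34, 27, 37], [-40, -11, 37], [-40, 7, 37], [-24, 7, 37], [-18, 2, 37], [-31, 12, 37], [-28, 16, 37], [-12, -2, 37], [-34, -16, 37], [-24, -11, 37], [-46, -1, 37], [-46, -20, 38], [-9, -29, 38], [-49, 7, 38], [-25, -5, 38], [-43, -22, 38], [-37, -2, 38], [-25, 26, 38], [-13, 3, 38], [-47, 4, 39], [-44, 2, 39], [-7, -7, 39]]
[[ 9.99999649e-01  4.89780143e-04 -6.79671512e-04  2.94418784e-04]
 [ 7.94840241e-04 -2.98340496e-01  9.54459175e-01 -1.79505812e-01]
 [ 2.64701615e-04 -9.54459380e-01 -2.98340781e-01  7.64180063e-02]
 [ 0.00000000e+00  0.00000000e+00  0.00000000e+00  1.00000000e+00]]
```

Run:
```python
from h import *
R=down(FX[2]+np.pi/2)
s=ctrl.state()
ctrl.servo_line(s['position']+[0,0,.05],rate=.2)
ctrl.movep(fw(-.122,0,.03),R)
print(ctrl.servo_line(fw(-.122,0,-.012),rate=.12,until_force=8),ctrl.state()['position'])
ctrl.dwell(.05)
try: print(ctrl.servo_line(fw(-.122,0,-.040),rate=.03,until_force=5))
except ctrl.MotionError as e: print('ME',e)
s=ctrl.state();print(s['position'],s['ft_force'],s['time_s'])
snap('side','side2');snap('wrist','wrist2')
```

```text
False [ 0.48991675  0.02262439 -0.01179501]
True
[ 0.48958484  0.02253211 -0.02465906] [-1.9452186   0.01150491  8.26358801] 11.9417
```

View pics/wrist2.png

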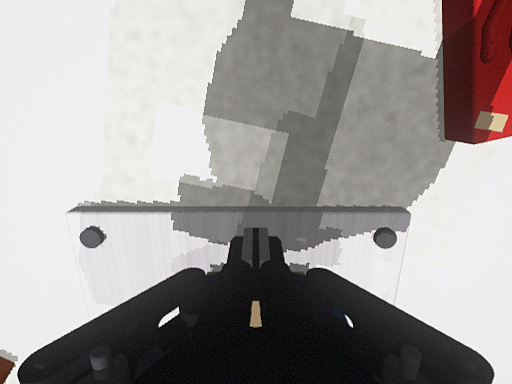

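Run:
```python
from h import *
s=ctrl.state(); c,sn=np.cos(FX[2]),np.sin(FX[2])
def fx(): 
    s=ctrl.state(); return (np.array([[c,sn],[-sn,c]])@(s['position'][:2]-FX[:2])).round(4),s['position'][2].round(4),s['ft_force'].round(2),round(s['time_s'],2)
ctrl.servo_line(fw(-.122,0,-.018),rate=.1);print(fx())
print(ctrl.servo_line(fw(-.050,0,-.018),rate=.07,until_force=25),fx())
ctrl.dwell(.1);print(fx())
print(ctrl.servo_line(fw(-.020,0,-.018),rate=.03,until_force=12),fx())
ctrl.dwell(.2);print(fx())
snap('wrist','wrist3');snap('scene','scene3')
```

```text
(array([-1.217e-01, -1.000e-04]), np.float64(-0.0177), array([ 0.36,  1.24, -0.46]), 12.29)
False (array([-0.0498,  0.    ]), np.float64(-0.0181), array([-0.64,  0.28, -0.43]), 13.47)
(array([-0.0498,  0.    ]), np.float64(-0.0179), array([-1.17,  0.08, -0.1 ]), 13.57)
True (array([-0.0368,  0.    ]), np.float64(-0.0185), array([ 0.2 , -0.19,  0.1 ]), 14.17)
(array([-0.0371,  0.0002]), np.float64(-0.019), array([0.25, 0.36, 0.36]), 14.37)
```

View pics/wrist3.png

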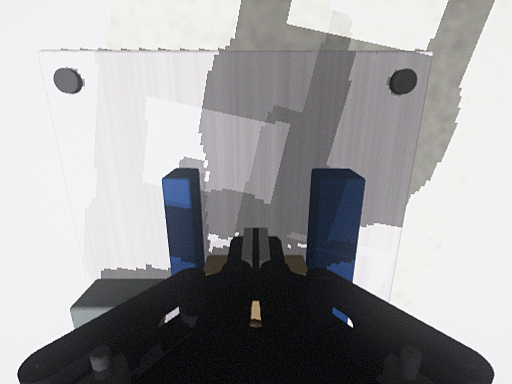

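Run:
```python
from h import *
c,sn=np.cos(FX[2]),np.sin(FX[2])
print(ctrl.servo_line(fw(-.030,0,-.018),rate=.02,until_force=15)); s=ctrl.state(); print((np.array([[c,sn],[-sn,c]])@(s['position'][:2]-FX[:2])).round(4))
ctrl.servo_line(fw(-.042,0,-.018),rate=.06)
ctrl.servo_line(fw(-.042,0,.14),rate=.25)
ctrl.movep(fw(-.015,-.06,.14),down(FX[2]+np.pi/2)); ctrl.dwell(.15)
im,d,s=snap('wrist','wrist4'); K,T=c2w('wrist',s); P=cloud(K,T,d)
F=P.copy();F[...,:2]=(P[...,:2]-FX[:2])@np.array([[c,-sn],[sn,c]])
hsv=cv2.cvtColor(im,cv2.COLOR_RGB2HSV)
sl=(hsv[...,0]>8)&(hsv[...,0]<28)&(hsv[...,1]>50)&(abs(P[...,2]-.034)<.006)&(abs(F[...,1])<.04)&(F[...,0]<.1)
print(np.percentile(F[sl],[.5,99.5],axis=0).round(4),sl.sum())
bl=(hsv[...,0]>100)&(hsv[...,0]<130)&(hsv[...,1]>120)&(abs(F[...,1])<.04)&(F[...,0]>.06)&(P[...,2]>.033)
print('stop',np.percentile(F[bl],[1,99],axis=0).round(4))
red=((hsv[...,0]<6)|(hsv[...,0]>174))&(hsv[...,1]>150)&(abs(F[...,1]+.079)<.03)
print('red',red.sum(),np.median(F[red],0),cv2.fitLine(F[red][:,:2].astype(np.float32),cv2.DIST_L2,0,.01,.01).ravel())
print(ctrl.tip_of('wrist','socket')[:2],s['time_s'])
i=cv2.resize(im[:,:,::-1],(800,600),interpolation=cv2.INTER_CUBIC);cv2.imwrite('pics/wrist4b.png',i)
```

```text
True
[-0.0371  0.0003]
[[-0.0261 -0.0298  0.0291]
 [ 0.0736  0.0294  0.0378]] 4327
stop [[ 0.0615 -0.0237  0.0346]
 [ 0.0883  0.0394  0.0394]]
red 89 [-0.02615368 -0.07202869  0.26052453] [ 0.95765185 -0.2879287  -0.02323852 -0.06805385]
[{'at': [238.0, 221.7], 'conf': 0.63}] 16.2667
```

View pics/wrist4b.png

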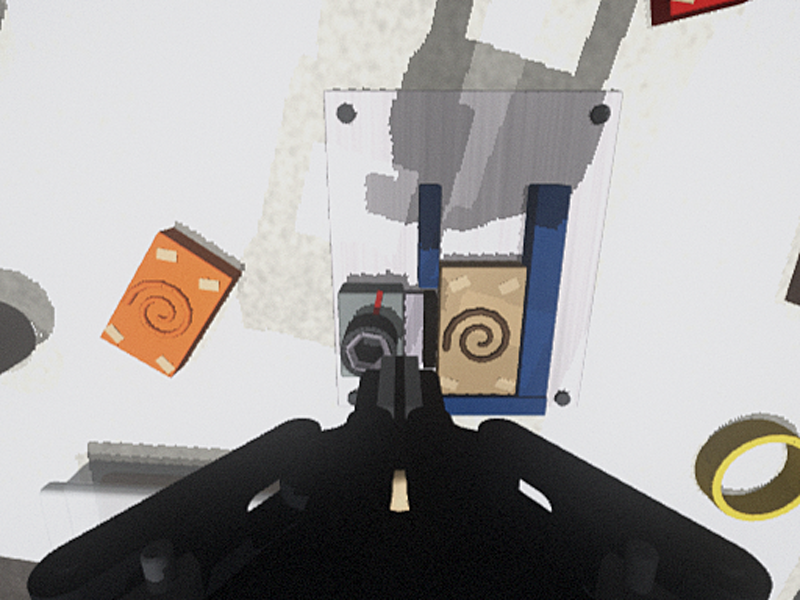

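Run:
```python
from h import *
c,sn=np.cos(FX[2]),np.sin(FX[2])
for f in ['wfix','wrist4']:
    z=np.load(f'pics/{f}.npz'); K,T=c2w('wrist',dict(position=z['p'],ee_rot=z['R'])); im=z['im'];P=cloud(K,T,z['d'])
    F=P.copy();F[...,:2]=(P[...,:2]-FX[:2])@np.array([[c,-sn],[sn,c]])
    hsv=cv2.cvtColor(im,cv2.COLOR_RGB2HSV)
    red=((hsv[...,0]<6)|(hsv[...,0]>174))&(hsv[...,1]>130)
    red&=(abs(F[...,1]+.079)<.03)&(abs(F[...,0])<.03)&(F[...,2]<.1)
    q=F[red];print(len(q),np.median(q,0).round(4),np.degrees(np.arctan2(q[:,1].mean()+.079,.025-q[:,0].mean())))
    l=cv2.fitLine(q[:,:2].astype(np.float32),cv2.DIST_L2,0,.01,.01).ravel(); print(l, np.degrees(np.arctan2(-l[1],l[0])))
    # head top
    m=(abs(F[...,2]-.068)<.004)&(np.hypot(F[...,0]-.025,F[...,1]+.079)<.03); q=F[m]; print('head',len(q),(q.min(0)+q.max(0))/2,np.percentile(q,[2,98],axis=0).round(4))
z=np.load('pics/wrist4.npz');a=z['im'][175:245,205:275,::-1];cv2.imwrite('pics/hex.png',cv2.resize(a,(700,700),interpolation=cv2.INTER_CUBIC))
```

```text
22 [-0.0056 -0.0733  0.0429] 10.93856193129637
[ 0.9837454  -0.1795689  -0.00525536 -0.07315262] 10.34465
head 427 [ 0.02354694 -0.07862394  0.06647807] [[ 0.0059 -0.0959  0.0643]
 [ 0.0407 -0.0612  0.0686]]
37 [-0.0052 -0.0732  0.0434] 10.857957905650078
[ 0.98102534 -0.19387953 -0.00515261 -0.07321646] 11.1792755
head 503 [ 0.02273743 -0.07913162  0.06665112] [[ 0.0061 -0.096   0.0643]
 [ 0.0385 -0.0622  0.0686]]
```

View pics/hex.png

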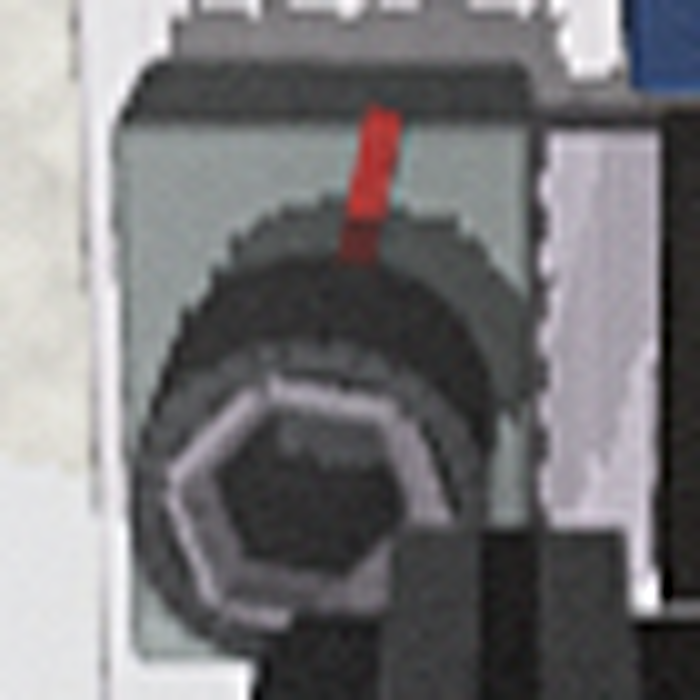

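Run:
```python
from h import *
z=np.load('pics/wfix.npz'); K,T=c2w('wrist',dict(position=z['p'],ee_rot=z['R'])); Q=(cloud(K,T,z['d'])-z['p'])@z['R']
for y0 in np.arange(-.15,-.04,.01):
    m=(Q[...,1]>y0)&(Q[...,1]<y0+.01)&(z['d']>0)&(abs(Q[...,0])<.12)&(z['im'].max(-1)<80); q=Q[m]
    if len(q): print(round(y0,3),len(q),np.percentile(q,[1,99],axis=0).round(3)[:,[0,2]].tolist())
z=np.load('pics/wkey.npz'); K,T=c2w('wrist',dict(position=z['p'],ee_rot=z['R'])); P=cloud(K,T,z['d']); hsv=cv2.cvtColor(z['im'],cv2.COLOR_RGB2HSV)
g=(hsv[...,0]>150)&(hsv[...,0]<176)&(hsv[...,1]>70)&(P[...,2]>.1); q=P[g]; print(np.median(q[:,2]),cv2.boxPoints(cv2.minAreaRect(q[q[:,2]>.115][:,:2].astype(np.float32)*1000)))
g=(hsv[...,0]>45)&(hsv[...,0]<80)&(hsv[...,1]>100)&(abs(P[...,2]-.137)<.006); q=P[g]
A=np.c_[q[:,:2]-q[:,:2].mean(0),np.ones(len(q))]; print('tilt',np.linalg.lstsq(A,q[:,2],rcond=None)[0])
print(cv2.boxPoints(cv2.minAreaRect(q[:,:2].astype(np.float32)*1000)))
# stand top
b=(hsv[...,0]>5)&(hsv[...,0]<20)&(hsv[...,1]>120)&(abs(P[...,2]-.065)<.005)&(P[...,1]>.2); q=P[b]; print('stand',cv2.minAreaRect(q[:,:2].astype(np.float32)*1000),len(q))
```

```text
-0.14 3884 [[-0.06, 0.011], [0.061, 0.021]]
-0.13 10965 [[-0.068, 0.001], [0.068, 0.019]]
-0.12 9898 [[-0.071, -0.01], [0.071, 0.018]]
-0.11 8507 [[-0.072, -0.011], [0.072, 0.017]]
-0.1 2068 [[-0.069, 0.006], [0.069, 0.014]]
-0.09 1238 [[-0.053, -0.005], [0.054, 0.012]]
-0.08 1308 [[-0.055, -0.01], [0.056, 0.012]]
-0.07 1039 [[-0.055, -0.01], [0.056, 0.012]]
-0.06 567 [[-0.053, -0.01], [0.053, 0.012]]
-0.05 2 [[0.043, -0.008], [0.043, 0.006]]
0.12668026783989703 [[367.23077 205.18477]
 [464.77887 171.29707]
 [570.341   475.16498]
 [472.7929  509.05267]]
tilt [-0.00860867  0.02279456  0.13670419]
[[474.29678 313.01358]
 [482.2089  293.42612]
 [568.5875  328.3176 ]
 [560.6754  347.90506]]
stand ((521.8342895507812, 320.71649169921875), (71.24402618408203, 71.25728607177734), 10.464753150939941) 1192
```

Run:
```python
from h import *
a=.384+np.pi/2; R=down(a); x,y=.5216,.3206
ctrl.movep([x,y,.16],R); ctrl.ungrasp()
print(ctrl.servo_line([x,y,.068],rate=.12,until_force=8),ctrl.state()['position'])
ctrl.close(70); ctrl.dwell(.1); s=ctrl.state(); print(s['finger_gap'],s['ft_force'],s['joint_positions'].round(2),s['time_s'])
ctrl.servo_line([x,y,.19],rate=.15); ctrl.dwell(.2)
s=ctrl.state(); print(s['finger_gap'],s['ft_force'],s['wrist_torque'],s['position'],s['time_s'])
for n in ['wrist','scene','side']: snap(n,n+'5')
a=cv2.imread('pics/scene5.png')[170:290,250:390];b=cv2.imread('pics/side5.png')[70:190,150:290]
cv2.imwrite('pics/c5.png',np.hstack([cv2.resize(a,(400,343)),cv2.resize(b,(400,343))]))
```

```text
False [0.52213525 0.32088955 0.06908514]
0.020982930472517293 [0.44832964 0.31613347 2.63623292] [ 0.49  0.37  1.29 -0.    1.48 -1.46] 20.0667
0.02074923584009475 [-0.27364913 -0.13071056 -2.96319947] [ 0.03417558 -0.00206962 -0.01357863] [0.52125582 0.32040257 0.18884803] 21.2333
```

View pics/c5.png

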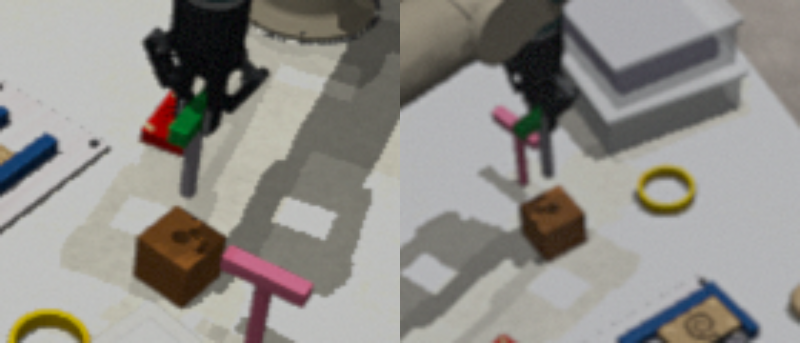

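View pics/wrist5.png

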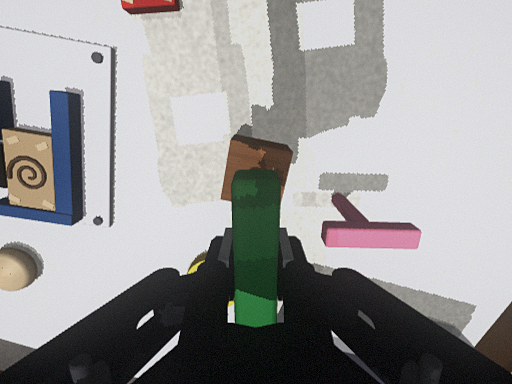

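```bash
cat > bar.py <<'E'
from h import *
def bar(f):
    z=np.load(f'pics/{f}.npz'); K,T=c2w('wrist',dict(position=z['p'],ee_rot=z['R'])); Q=(cloud(K,T,z['d'])-z['p'])@z['R']; hsv=cv2.cvtColor(z['im'],cv2.COLOR_RGB2HSV)
    g=(hsv[...,0]>45)&(hsv[...,0]<85)&(hsv[...,1]>100)&(z['d']>0); q=Q[g]
    t=q[q[:,1]<np.median(q[:,1])+.004]; t=t[abs(t[:,1]-np.median(t[:,1]))<.006]
    A=np.c_[t[:,2],t[:,0],np.ones(len(t))]; k=np.linalg.lstsq(A,t[:,1],rcond=None)[0]
    print(f,len(t),'slope z,x,off',k.round(4)); print(cv2.minAreaRect(t[:,[0,2]].astype(np.float32)*1000), np.percentile(t,[1,99],axis=0).round(4).tolist())
if __name__=='__main__': bar('wrist5')
E
python3 bar.py
```

```text
wrist5 5345 slope z,x,off [-0.0031 -0.0058 -0.0685]
((0.5899648666381836, 6.912265777587891), (77.77007293701172, 22.287858963012695), 89.8596420288086) [[-0.0101, -0.07, -0.0298], [0.0104, -0.0667, 0.0443]]
```

Run:
```python
from h import *
a=.0275+np.pi/2; R=down(a)
sk=fw(.025,-.079,0); tc=sk-R@np.array([.0005,0,-.0008]); 
def go(z): return np.array([tc[0],tc[1],z])
print(sk,tc)
ctrl.movep(go(.19),R); ctrl.servo_line(go(.135),R,rate=.12); ctrl.dwell(.2)
s=ctrl.state(); print(s['position'],s['ft_force'].round(2),s['time_s'],s['joint_positions'].round(2))
for n in ['wrist','scene','side']: snap(n,n+'6')
a=cv2.imread('pics/scene6.png')[150:240,180:280];b=cv2.imread('pics/side6.png')[130:220,220:320]
cv2.imwrite('pics/c6.png',np.hstack([cv2.resize(a,(400,360),interpolation=cv2.INTER_CUBIC),cv2.resize(b,(400,360),interpolation=cv2.INTER_CUBIC)]))
```

```text
[ 0.64992647 -0.02288713  0.        ] [ 0.64914052 -0.02340894  0.        ]
[ 0.64970247 -0.02340085  0.13635194] [-0.67 -0.12 -2.4 ] 23.5667 [-0.09  0.43  1.08  0.    1.63 -1.69]
```

View pics/c6.png

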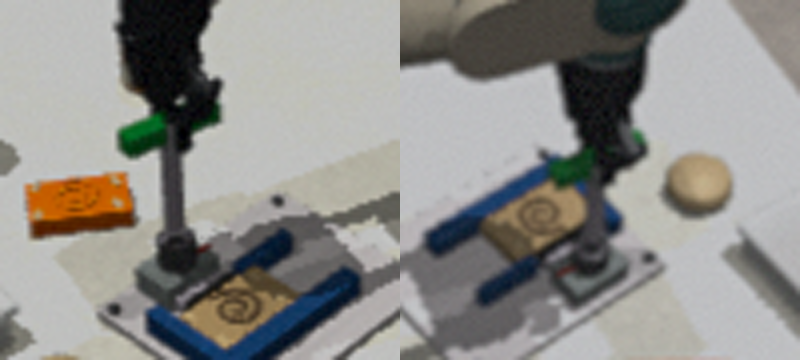

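Run:
```python
from h import *
s=ctrl.state(); a=.0275+np.pi/2; R=down(a)
tc=fw(.025,-.079,0)-R@np.array([.0005,0,-.0008])
r=ctrl.servo_line([tc[0],tc[1],.100],R,rate=.03,until_force=10)
s=ctrl.state(); print(r,s['position'],s['ft_force'].round(2),s['wrist_torque'].round(3),s['time_s'])
ctrl.dwell(.2); s=ctrl.state(); print(s['position'],s['ft_force'].round(2),s['wrist_torque'].round(3),s['finger_gap'])
snap('wrist','wrist7')
from bar import bar; bar('wrist7')
```

```text
True [ 0.64921066 -0.02338427  0.10231065] [-1.7   0.59  4.55] [ 0.019  0.37  -0.003] 24.7917
[ 0.64923279 -0.02338131  0.10230627] [-1.45  0.14  6.2 ] [ 0.006  0.411 -0.003] 0.021008233756313235
wrist7 6049 slope z,x,off [-0.0035  0.0066 -0.0685]
((0.6788110733032227, 7.392337799072266), (78.9839096069336, 22.45172882080078), 89.75053405761719) [[-0.0101, -0.07, -0.0297], [0.0106, -0.0666, 0.0458]]
```

Run:
```python
from h import *
sk=fw(.025,-.079,0)
a0=.0275+np.pi/2
tot=0
for d in [.1,.2,.35,.5,.65,.8,.9,1.0,1.06,1.1,1.14,1.17,1.2]:
    R=down(a0-d); tc=sk-R@np.array([.0005,0,-.0008]); tc[2]=.1018
    q=ctrl.solve_ik(tc,R); ctrl.set_joints(q)
    s=ctrl.state(); print(d,s['position'].round(4),s['ft_force'].round(1),s['wrist_torque'].round(3),round(s['time_s'],2),round(a0-np.arctan2(s['ee_rot'][1,0],s['ee_rot'][0,0]),3))
    if abs(s['wrist_torque'][2])>.8: break
```

```text
0.1 [ 0.6492 -0.0233  0.1023] [-1.9  0.7  1.7] [0.082 0.524 0.034] 25.29 0.097
0.2 [ 0.6491 -0.0233  0.1023] [-2.2  0.7  4.1] [ 0.039  0.609 -0.015] 25.54 0.196
0.35 [ 0.6492 -0.0232  0.1023] [-2.7  0.2  5.1] [-0.016  0.669  0.04 ] 25.81 0.344
0.5 [ 0.6492 -0.023   0.1023] [-2.1 -1.2  5.6] [-0.04   0.623 -0.057] 26.07 0.495
0.65 [ 0.6492 -0.0229  0.1023] [-2.1  0.1  5.3] [ 0.006  0.627 -0.004] 26.34 0.645
0.8 [ 0.6492 -0.0228  0.1023] [-3.5  0.   4.9] [-0.036  0.624 -0.021] 26.61 0.795
0.9 [ 0.6493 -0.0227  0.1023] [-1.7  1.3  5.2] [-0.011  0.608 -0.046] 26.86 0.895
1.0 [ 0.6493 -0.0227  0.1023] [-1.8 -0.2  5.2] [-0.055  0.559 -0.027] 27.11 0.995
1.06 [ 0.6493 -0.0226  0.1023] [-2.3 -0.6  4.7] [-0.091  0.578 -0.009] 27.36 1.054
1.1 [ 0.6493 -0.0226  0.1023] [-2.3 -0.   5.4] [-0.086  0.558  0.022] 27.61 1.094
1.14 [ 0.6494 -0.0225  0.1023] [-1.5 -0.3  4.8] [-0.078  0.582  0.059] 27.86 1.134
1.17 [ 0.6494 -0.0225  0.1023] [-2.  -0.6  4.8] [-0.032  0.561  0.034] 28.11 1.164
1.2 [ 0.6494 -0.0225  0.1023] [-2.3 -0.1  4.9] [-0.074  0.574  0.072] 28.36 1.194
```

Run:
```python
from h import *
sk=fw(.025,-.079,0)
a0=.0275+np.pi/2
for d in [1.23,1.26,1.29,1.32,1.35,1.38]:
    R=down(a0-d); tc=sk-R@np.array([.0005,0,-.0008]); tc[2]=.1018
    q=ctrl.solve_ik(tc,R); ctrl.set_joints(q); ctrl.dwell(.1)
    s=ctrl.state(); print(d,s['position'].round(4),s['ft_force'].round(1),s['wrist_torque'].round(3),s['effort'][5].round(3),round(s['time_s'],2),s['finger_gap'].round(4),round(a0-np.arctan2(s['ee_rot'][1,0],s['ee_rot'][0,0]),3))
    if abs(s['wrist_torque'][2])>.4: break
snap('wrist','wrist8'); snap('scene','scene8')
from bar import bar; bar('wrist8')
a=cv2.imread('pics/scene8.png')[150:240,180:280]
cv2.imwrite('pics/c8.png',cv2.resize(a,(600,540),interpolation=cv2.INTER_CUBIC))
```

```text
Traceback (most recent call last):
AttributeError: 'float' object has no attribute 'round'
```

Run:
```python
from h import *
sk=fw(.025,-.079,0)
a0=.0275+np.pi/2
for d in [1.26,1.29,1.32,1.35]:
    R=down(a0-d); tc=sk-R@np.array([.0005,0,-.0008]); tc[2]=.1018
    q=ctrl.solve_ik(tc,R); ctrl.set_joints(q); ctrl.dwell(.1)
    s=ctrl.state(); print(d,s['position'].round(4),s['ft_force'].round(1),s['wrist_torque'].round(3),round(s['effort'][5],3),round(s['time_s'],2),round(s['finger_gap'],4),round(a0-np.arctan2(s['ee_rot'][1,0],s['ee_rot'][0,0]),3))
    if abs(s['wrist_torque'][2])>.4: break
snap('wrist','wrist8'); snap('scene','scene8')
from bar import bar; bar('wrist8')
a=cv2.imread('pics/scene8.png')[150:240,180:280]
cv2.imwrite('pics/c8.png',cv2.resize(a,(600,540),interpolation=cv2.INTER_CUBIC))
```

```text
1.26 [ 0.6494 -0.0224  0.1023] [-2.7  0.3  4.5] [-0.114  0.566  0.266] 0.269 29.06 0.0213 1.254
1.29 [ 0.6495 -0.0224  0.1023] [-2.7  0.1  4.5] [-0.074  0.568  0.42 ] 0.417 29.41 0.0213 1.283
wrist8 6115 slope z,x,off [ 0.0024 -0.0029 -0.0687]
((0.18806838989257812, 7.840476989746094), (21.93977165222168, 78.76261138916016), 0.0974481999874115) [[-0.0103, -0.07, -0.0295], [0.0103, -0.0665, 0.0464]]
```

View pics/wrist8.png

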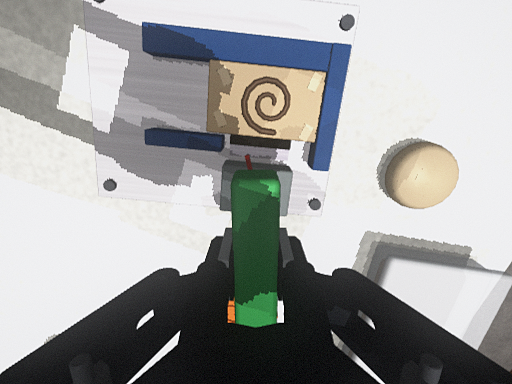

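View pics/c8.png

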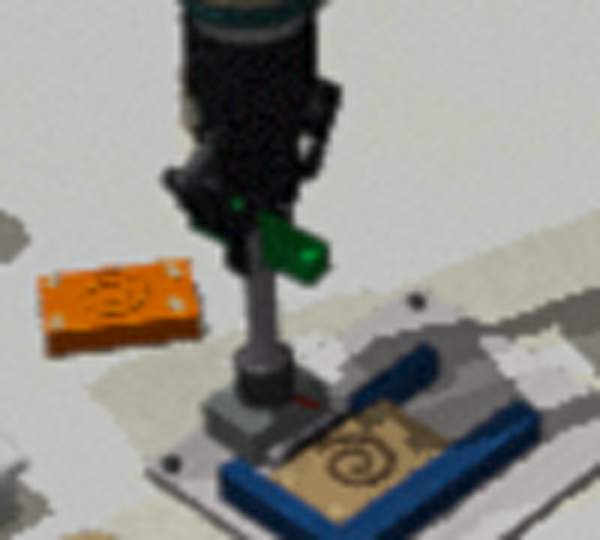

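Run:
```python
from h import *
sk=fw(.025,-.079,0)
a0=.0275+np.pi/2
R=down(a0-1.215); tc=sk-R@np.array([.0005,0,-.0008]); tc[2]=.1022
ctrl.set_joints(ctrl.solve_ik(tc,R)); s=ctrl.state(); print(s['wrist_torque'].round(3),s['ft_force'].round(1))
ctrl.ungrasp(); ctrl.dwell(.2)
tc[2]=.20; ctrl.servo_line(tc,rate=.1)
# view from the robot side
ctrl.movep(fw(-.05,-.03,.20),down(FX[2]+np.pi/2)); ctrl.dwell(.2)
im,d,s=snap('wrist','wrist9'); K,T=c2w('wrist',s); P=cloud(K,T,d); snap('scene','scene9'); snap('side','side9')
c,sn=np.cos(FX[2]),np.sin(FX[2]);F=P.copy();F[...,:2]=(P[...,:2]-FX[:2])@np.array([[c,-sn],[sn,c]])
hsv=cv2.cvtColor(im,cv2.COLOR_RGB2HSV)
g=(hsv[...,0]>45)&(hsv[...,0]<85)&(hsv[...,1]>100)&(P[...,2]>.165); q=F[g]; t=q[abs(q[:,2]-.171)<.006]
print('bar',np.median(q[:,2]),cv2.minAreaRect(t[:,:2].astype(np.float32)*1000),np.linalg.lstsq(np.c_[t[:,:2],np.ones(len(t))],t[:,2],rcond=None)[0])
sl=(hsv[...,0]>8)&(hsv[...,0]<28)&(hsv[...,1]>50)&(abs(P[...,2]-.034)<.006)&(abs(F[...,1])<.04)&(F[...,0]<.1)
print('slab',np.percentile(F[sl],[.5,99.5],axis=0).round(4),sl.sum())
red=((hsv[...,0]<6)|(hsv[...,0]>174))&(hsv[...,1]>130)&(abs(F[...,1]+.079)<.04)&(abs(F[...,0]-.02)<.04)&(F[...,2]<.1)
q=F[red]; print('ptr',len(q),np.median(q,0),np.arctan2(q[:,1].mean()+.079,.025-q[:,0].mean())); print(s['time_s'],s['ft_force'])
cv2.imwrite('pics/w9.png',cv2.resize(im[:,:,::-1],(800,600),interpolation=cv2.INTER_CUBIC))
```

```text
[-0.071  0.377  0.142] [-1.1 -1.1  2.8]
bar 0.17100383325319682 ((22.509384155273438, -72.02973937988281), (21.909332275390625, 79.77913665771484), 8.859371185302734) [0.01860809 0.00186647 0.1704401 ]
slab [[-0.0254 -0.0291  0.032 ]
 [ 0.0733  0.0306  0.0378]] 2805
ptr 28 [ 0.01343196 -0.05344369  0.04279476] 1.1793501122062362
33.1583 [ 0.14594409 -0.28676277 -0.70905681]
```

View pics/w9.png

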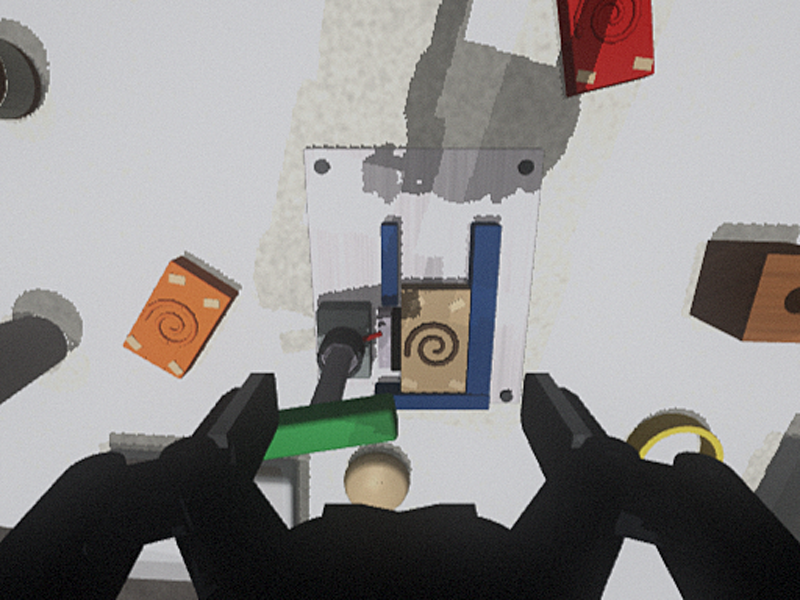

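```bash
python3 -c "
from h import *
ctrl.dwell(.3); ctrl.job_done(); print(ctrl.state()['time_s'])"
```

```text
the job is handed in; nothing more can be done
the job is handed in; nothing more can be done
```

The job is done and handed in at about 34 s of the 67 s allowed. The slab is clamped against the end stop and the green key is left standing in the screw. No verdict was reported back.

**What I did**
- **Slab:** I pushed it along the channel with closed fingers until the force rose at the stop.
- **Insertion:** I took the green key from its stand, lined it up with the socket (screw at about 0.19 rad) and pushed it in. The bar top was at 0.171 m, as expected for fully home.
- **Turning:** I turned it clockwise until the torque climbed to 0.42 N m at the screw's stop. Then I eased off within the key's play, let go and backed away.

**Last checks (wrist camera)**

| Check | Measured | Required |
|---|---|---|
| Slab x in the fixture, from its visible edges | about 24 mm | 21.5 to 30 mm (25 mm against the stop) |
| Key bar top height | 171.0 mm | 171 mm when fully home |
| Key tilt | about 0.02 rad | below 0.12 rad |
| Screw pointer | about 1.18 rad | 1.0 rad or more |

I could not measure the jaw's force on the slab, but the picture shows the jaw against it. I saw no bystander moved.

**What disagreed**
- **Finger length:** the closed fingers really end about 37 mm short of the stated TCP. My first push passed over the slab without touching it. I measured the offset by touching the plate and corrected for it from then on.
- **Key description:** the notes called for both a "green" and a "bare steel" key. I took the green-barred one with the steel shaft that stood in the wooden stand, and left the all-pink look-alike alone.

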